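# Build up two machine feet in order

### The job

Build up the two machine feet on the bench by slipping the loose rings over their upright studs. On the blue foot goes the black rubber pad first and the steel collar on top of it; on the green foot goes the red pad first and the white collar on top of it. Every ring must end lying flat and fully down, and the tape measure, oil bottle and wrench must stay where they are.

Things in the scene. Friction and masses are not known exactly. Their poses are not given: they have to be found in the camera images.
- foot_blue: machine foot fixed to the bench: round blue flange, 90 mm diameter and 12 mm thick, lying flat, with one plain upright steel stud on its centre, 14 mm diameter, its tapered tip 65 mm above the bench. Origin: centre of the flange's underside, on the bench; z up along the stud. Parts slip over the stud from above with about 7 mm of play all round.
- foot_green: machine foot fixed to the bench: round green flange, 90 mm diameter and 12 mm thick, lying flat, with one plain upright steel stud on its centre, 14 mm diameter, its tapered tip 65 mm above the bench. Origin: centre of the flange's underside, on the bench; z up along the stud. Parts slip over the stud from above with about 7 mm of play all round.
- pad_black: black rubber damping pad (a thick ring; rigid enough to grip firmly), loose, lying flat on the bench: outer diameter 64 mm, bore 28 mm right through, 24 mm high, about 80 g. Origin: on the axis, at the underside (z = 0 of it is the bottom face, z = 24 mm the top face); z along the axis, up. Round, so its yaw does not matter.
- pad_red: red plastic damping pad (a thick ring), loose, lying flat on the bench: outer diameter 56 mm, bore 28 mm right through, 24 mm high, about 60 g. Origin: on the axis, at the underside (z = 0 of it is the bottom face, z = 24 mm the top face); z along the axis, up. Round, so its yaw does not matter.
- collar_steel: silver-grey steel collar (a ring), loose, lying flat on the bench: outer diameter 58 mm, bore 28 mm right through, 16 mm high, about 250 g. Origin: on the axis, at the underside (z = 0 of it is the bottom face, z = 16 mm the top face); z along the axis, up. Round, so its yaw does not matter.
- collar_white: white nylon collar (a smaller ring), loose, lying flat on the bench: outer diameter 48 mm, bore 28 mm right through, 16 mm high, about 40 g. Origin: on the axis, at the underside (z = 0 of it is the bottom face, z = 16 mm the top face); z along the axis, up. Round, so its yaw does not matter.
- tape_measure: bystander: yellow tape measure, 70 x 36 mm and 64 mm high, standing at the left (+y) edge of the work. Origin: centre of its underside.
- oil_bottle: bystander: amber oil bottle with a black cap, 52 mm diameter, 130 mm high, standing at the right (-y) edge of the work. Origin: centre of its underside.
- wrench: bystander: steel wrench lying flat beyond the work (far side, +x), about 175 mm long along its x, 7 mm thick. Origin: near its middle, on the bench.

How it is judged:
By the outcome, as a careful person would: the job done as asked, in the order asked, and still so for the second after the job is handed in, with the robot touching nothing.
It also fails if it takes over 93 s, if anything falls off the work surface, if the arm or the gripper's body presses on something with over 40 N, if the wrist force passes 120 N, or if a joint passes its speed limit or range.

### The arm

A 7-joint arm with a two-finger parallel gripper is mounted at the origin on the work surface. World frame = base frame: x ahead of the robot, y to its left, z up, the work surface at z = 0. Lengths are in m, angles in degrees, forces in N, time in s.
With the tool pointing down it reaches from about 0.425 to 0.875 m from the base axis. Payload 4.7 kg.
Tool frame: the origin (TCP) lies between the finger pads; the fingertips stand 8 mm ahead of it and the grasp point (between the pads) lies 11 mm behind it; z points along the fingers, y is the line along which they close (so a half turn about z gives the same grasp; the last joint's range is limited). The gripper opens to 87 mm and grips with 3 to 60 N. Pads are 19 mm wide; open, the fingers measure 117 mm over their backs; the gripper's body (75 mm by 190 mm) begins 51 mm behind the grasp point.
Start: joints at [66.01, 18.392, -4.016, 83.108, 1.295, 78.541, -3.26], TCP at [0.273, -0.59, 0.231] pointing down, gripper open.
Joint ranges: [-163.93, 163.93], [-17.29, 119.83], [-79.2, 71.16], [3.27, 140.29], [-89.18, 269.18], [5.43, 117.66], [-154.24, 154.24]. Speed limits (degrees/s): [147.25, 147.25, 180, 180, 180, 180, 180].

### API

Orientations are given as [roll, pitch, yaw] about the fixed x, y, z axes, in that order (R = Rz(yaw) Ry(pitch) Rx(roll)).
In Python, from cell import env, viewer gives the robot as it stands. The module is installed in compiled form; this text tells all that it offers.
- The arm moves only by the tool arm_command, never from a script. Its argument "series" is a list of rows, each a list of 2 entries, a list of its own where there are three numbers: the shift along the tool's x, y, z in mm, then the turn about the tool's z in rad. A call has exactly 5 rows; each row is the pose to reach, as a shift and turn from the pose commanded when the call began, along the tool's axes at that moment; what a row does not reach only later rows make up. A row lasts 1/10 s, in which the tool goes at most 50 mm and 8.59 degrees, less where a joint would pass 70% of its speed; a pose out of reach is approached as far as the arm can. A call with a gripper value outside its range is refused whole. "grip" is the gripper command: -1 is fully open, 1 is shut, values between are in proportion, set as the call begins (left out, the last holds). The fingers move at their own pace and stop on an object; "grip_force" is the grip in N (left out, the last holds). Time passes only in rows, so rows that repeat a pose let the fingers close, or fill a call up. It gives the time, the measured TCP pose, the force, the opening and the grip force at its end, in the units of the state.
- env.get_obs(): the state, without advancing time (a new reading comes with each control period).
- viewer.read_camera(name): name is "scene" or "side" or "wrist"; returns (picture, depth): 480x640x3 uint8, blue, green, red; 480x640 float32, m along the optical axis (not along the pixel's ray), 0 where there is no reading.
- viewer.calibration(name): a dict with "K" (3x3 intrinsics, pixels), "T" (4x4, takes a point from camera to world coordinates); the wrist camera has in their place "hand_eye" (4x4, takes a point from camera to tool coordinates, whose origin is the TCP and whose axes are the flange's). Camera axes: x right, y up, looking along -z (the intrinsics and any distortion apply to the point x, -y, -z); pixel columns grow to the right and rows downward; lengths in m; the calibration is good to about 2 mm. A picture is of the moment at which its call begins: read the wrist's pose just before it. calibration takes no time and is no camera call.
- env.sign_off(): hands the job in; it is judged then, once.
The state is a dict: "time_s": time; "qpos": joint angles; "joint_velocities": joint speeds; "effort": joint torques, N m; "tool_pos": TCP position; "tool_rot": TCP orientation; "force": force on the tool from outside, world axes, zero at the start; "wrist_torque": the same for the moment, N m; "grip_width": finger opening in m; "grasp_force": force on a finger pad.
Only numpy, scipy, OpenCV 4.12 (cv2) and the standard library are available. Lean on these libraries where they do the work, as an engineer would, in place of code of your own. Each camera call takes 0.05 s, during which the arm holds its last target. There are 200 camera calls.

## Working session

There is one attempt and no reset: what is moved stays moved. The work goes in short steps, Python scripts to look and compute and a tool call to move; the robot and the scene stay as the last step left them, time stands still between calls to the robot, and variables do not carry over. Pictures are saved under pics/ and viewed, at most 14 in all, crops included, and the job is handed in when it is done.

Besides the shell and the picture viewer there is one more tool, called after "Request:" as a command line: name --argument value ..., lists and objects as JSON in quotes. arm_command: Moves the arm, as the interface text tells. Its arguments: {"type":"object","properties":{"series":{"type":"array"},"grip":{"type":"number"},"grip_force":{"type":"number"}},"required":["series"]}

```bash
mkdir -p pics; python3 - <<'E'
from cell import env, viewer
import cv2,numpy as np
o=env.get_obs(); print(o)
for n in ("scene","side"):
    p,d=viewer.read_camera(n); cv2.imwrite(f"pics/{n}0.png",p); np.savez(f"{n}0.npz",p=p,d=d)
    print(n,viewer.calibration(n))
print(viewer.calibration("wrist"))
E
```

```text
{'time_s': 0.0, 'qpos': array([66.01059482, 18.4407449 , -4.01721852, 83.177014  ,  1.29820235,
       78.54131924, -3.25825253]), 'joint_velocities': array([ 0.04334842, -0.06217643,  0.07352897,  0.08831071, -0.07577299,
       -0.010997  , -0.00186468]), 'effort': array([ 4.26322285e-04, -4.91281486e+01, -4.03501410e-01, -3.12525702e+01,
       -6.39788643e-02,  4.38749744e-02,  1.61533899e-04]), 'tool_pos': array([ 0.27233351, -0.58958227,  0.22942416]), 'tool_rot': array([-1.79886356e+02,  8.47535223e-03,  2.48031978e+01]), 'force': array([-0.14060106,  0.19579766,  0.42501029]), 'wrist_torque': array([-0.00362431,  0.00999325,  0.00948931]), 'grasp_force': 0.0, 'grip_width': 0.08692445374746582}
scene {'K': array([[613.21893154,   0.        , 326.75559042],
       [  0.        , 613.21893154, 244.77289694],
       [  0.        ,   0.        ,   1.        ]]), 'T': array([[ 7.96319868e-01, -4.62835997e-01,  3.89432288e-01,
         1.14976270e+00],
       [ 6.04875561e-01,  6.09826898e-01, -5.12090529e-01,
        -6.99338618e-01],
       [-4.72353957e-04,  6.43345936e-01,  7.65
[... 356 characters left out ...]

       [-0.38139585, -0.64242553,  0.66470041,  1.07573932],
       [ 0.00366664,  0.71799529,  0.6960383 ,  1.16896423],
       [ 0.        ,  0.        ,  0.        ,  1.        ]])}
{'K': array([[398.86824085,   0.        , 318.92217405],
       [  0.        , 398.86824085, 237.32900726],
       [  0.        ,   0.        ,   1.        ]]), 'hand_eye': array([[-6.83208556e-04,  9.56181732e-01,  2.92772997e-01,
         8.12566319e-02],
       [ 9.99999226e-01,  3.48938264e-04,  1.19396132e-03,
        -1.15307986e-04],
       [ 1.03948430e-03,  2.92773587e-01, -9.56181231e-01,
        -1.54927432e-01],
       [ 0.00000000e+00,  0.00000000e+00,  0.00000000e+00,
         1.00000000e+00]])}
```

View pics/scene0.png

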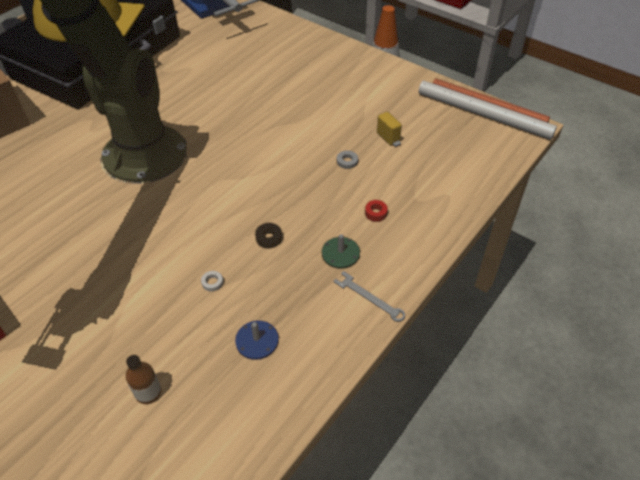

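View pics/side0.png

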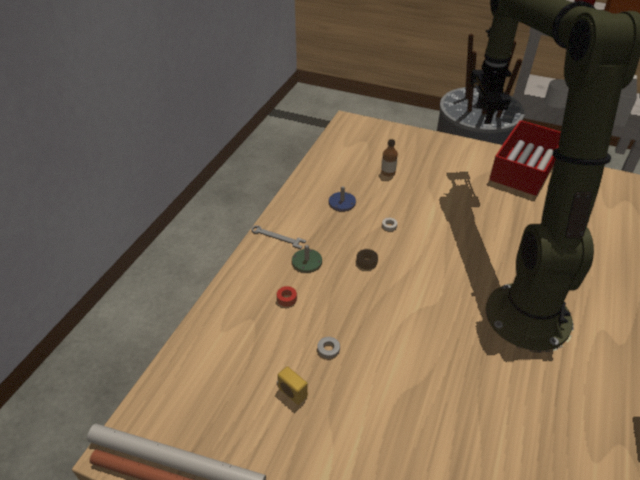

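The scene view shows the black pad at (268,235), red pad (376,210), rings at (347,159) and (212,281), blue foot (257,340), green foot (341,252). In the side view they are at (367,259), (287,296), (329,348), (389,224), (342,201) and (307,261).

```bash
cat > h.py <<'E'
import numpy as np,cv2
from scipy.spatial.transform import Rotation as R
def cast(K,T,uv,z):
    d=np.array([(uv[0]-K[0,2])/K[0,0],-(uv[1]-K[1,2])/K[1,1],-1.])
    w=T[:3,:3]@d; return T[:3,3]+w*(z-T[2,3])/w[2]
def mask(p,kind):
    h=cv2.cvtColor(p,cv2.COLOR_BGR2HSV); H,S,V=[h[...,i].astype(int) for i in range(3)]
    m={'black':(V<75),'red':((H<6)|(H>172))&(S>140)&(V>70),'grey':(S<60)&(V>90),
       'blue':(H>105)&(H<130)&(S>100),'green':(H>50)&(H<95)&(S>60)}[kind]
    return m.astype(np.uint8)*255
def blob(m,near,r=30):
    """filled outer contour nearest to a pixel: centroid, area, ellipse"""
    cs,_=cv2.findContours(m,cv2.RETR_EXTERNAL,cv2.CHAIN_APPROX_NONE)
    cs=[c for c in cs if len(c)>=8 and np.hypot(*(c[:,0].mean(0)-near))<r]
    c=max(cs,key=lambda c:cv2.contourArea(c)); return c
E
python3 - <<'E'
from h import *
from cell import viewer
N={'black':('black',.024,(268,235),(367,259)),'red':('red',.024,(376,210),(287,296)),'ringL':('grey',.016,(347,159),(329,348)),
'ringR':('grey',.016,(212,281),(389,224)),'blue':('blue',.012,(257,340),(342,201)),'green':('green',.012,(341,252),(307,261))}
for i,n in enumerate(("scene","side")):
    f=np.load(n+"0.npz");c=viewer.calibration(n);hsv=cv2.cvtColor(f['p'],cv2.COLOR_BGR2HSV)
    for k,v in N.items():
        try:
            b=blob(mask(f['p'],v[0]),v[2+i],15); e=cv2.fitEllipse(b)
            # cast contour to mid height plane; extents
            P=np.array([cast(c['K'],c['T'],q[0],v[1]/2) for q in b])
            (x,y),rr=cv2.minEnclosingCircle((P[:,:2]*1000).astype(np.float32))
            print(n,k,np.round(P[:,:2].min(0)/2+P[:,:2].max(0)/2,4),'dia',round(2*rr),np.round(e[0]),np.round(e[1],1),np.hypot(x,y).round())
        except Exception as ex: print(n,k,ex, hsv[v[2+i][1],v[2+i][0]-8:v[2+i][0]+9:4].tolist())
E
```

```text
scene black [ 0.4666 -0.0282] dia 74 [269. 235.] [23.3 25.8] 466.0
scene red [0.6213 0.1925] dia 68 [376. 210.] [19.5 20.6] 649.0
scene ringL [0.4514 0.3033] dia 67 [346. 158.] [15.3 20.8] 546.0
scene ringR [ 0.4498 -0.203 ] dia 55 [211. 280.] [18.8 21.3] 493.0
scene blue [ 0.6287 -0.2563] dia 85 [256. 340.] [31.8 37.7] 679.0
scene green [0.629  0.0377] dia 86 [341. 253.] [25.4 32.4] 630.0
side black [ 0.4645 -0.0264] dia 81 [366. 259.] [19.5 20.4] 463.0
side red [0.6236 0.1854] dia 54 [286. 294.] [14.4 18.5] 652.0
side ringL [0.4539 0.2984] dia 58 [328. 346.] [18.2 21.6] 543.0
side ringR [ 0.451 -0.209] dia 51 [389. 223.] [10.4 14.2] 496.0
side blue max() iterable argument is empty [[114, 93, 93], [115, 80, 83], [173, 18, 58], [114, 93, 96], [114, 92, 94]]
side green [0.6094 0.0348] dia 78 [313. 260.] [11.8 18.8] 620.0
```

The left ring measures about 58 mm, so it is the steel collar, and the right one about 50 mm, so it is the white collar. I'm starting toward the black pad while turning to yaw 90.

Request:
arm_command --series '[[[30, -26, 0], -0.14], [[60, -52, 0], -0.28], [[90, -78, 0], -0.42], [[120, -104, 0], -0.56], [[148, -130, 0], -0.7]]' --grip -1

```text
time_s: 0.6
tool_pos: [0.353, -0.4081, 0.2301]
tool_rot: [-180.0, -0.0, 65.3]
force: [0.7, -0.8, 0.5]
grip_width: 0.0871
grasp_force: 0.0
```

```bash
cat >> h.py <<'E'
def go(o,target,yaw=90):
    """shift in mm along tool axes, and turn, from pose o to world TCP target"""
    Rm=R.from_euler('xyz',[180,0,o['tool_rot'][2]],degrees=True).as_matrix()
    t=(o['tool_rot'][2]-yaw+180)%360-180
    return np.round(Rm.T@(np.array(target)-o['tool_pos'])*1000).tolist(),round(float(np.radians(t)),3)
E
python3 - <<'E'
from h import *
from cell import env,viewer
o=env.get_obs();print(o['time_s'],o['tool_pos'],o['tool_rot'],o['qpos'].round());print(go(o,(.466,-.027,.2)))
for n,pts in (("scene",[("bot",(147,398)),("tape",(391,138)),("wr",(370,296))]),):
    c=viewer.calibration(n)
    for k,p in pts: print(k,cast(c['K'],c['T'],p,0).round(3))
E
```

```text
0.6 [ 0.35297456 -0.40805799  0.23011381] [-1.79970033e+02 -1.74872574e-02  6.52634069e+01] [ 60.   6. -14.  99.   1.  76.  20.]
([393.0, -57.0, 30.0], -0.432)
bot [ 0.545 -0.482  0.   ]
tape [0.496 0.453 0.   ]
wr [ 0.752 -0.02   0.   ]
```

Request:
arm_command --series '[[[40, -6, 0], 0], [[80, -12, 0], 0], [[120, -18, 0], 0], [[160, -24, 0], 0], [[200, -29, 0], 0]]'

```text
time_s: 1.1
tool_pos: [0.4109, -0.2149, 0.2303]
tool_rot: [-180.0, 0.0, 64.9]
force: [0.8, -0.6, 0.2]
grip_width: 0.0873
grasp_force: 0.0
```

Request:
arm_command --series '[[[48, -7, 20], -0.11], [[96, -14, 40], -0.22], [[144, -21, 60], -0.33], [[193, -28, 80], -0.438], [[193, -28, 110], -0.438]]'

```text
time_s: 1.6
tool_pos: [0.47, -0.024, 0.1217]
tool_rot: [179.7, -0.1, 90.6]
force: [0.8, -1.6, 0.6]
grip_width: 0.087
grasp_force: 0.0
```

```bash
cat >> h.py <<'E'
def look(name,kind,z,save=True,near=(320,240),r=120):
    from cell import env,viewer
    o=env.get_obs(); p,d=viewer.read_camera("wrist"); c=viewer.calibration("wrist")
    if save: cv2.imwrite(f"pics/{name}.png",p)
    T=np.eye(4);T[:3,:3]=R.from_euler('xyz',o['tool_rot'],degrees=True).as_matrix();T[:3,3]=o['tool_pos'];T=T@c['hand_eye']
    print(round(o['time_s'],2),o['tool_pos'].round(4),o['tool_rot'].round(1),o['qpos'].round())
    m=mask(p,kind); 
    cs,h=cv2.findContours(m,cv2.RETR_CCOMP,cv2.CHAIN_APPROX_NONE)
    for q,hh in zip(cs,h[0]):
        if cv2.contourArea(q)<400: continue
        P=np.array([cast(c['K'],T,s[0],z) for s in q])[:,:2]
        print('hole' if hh[3]>=0 else 'outer',np.round((P.min(0)+P.max(0))/2,4),'size',np.round(np.ptp(P,axis=0)*1000),'px',q[:,0].mean(0).round())
    return o
E
python3 - <<'E'
from h import *
look("w1","black",.024)
E
```

```text
1.6 [ 0.47   -0.024   0.1217] [ 1.797e+02 -1.000e-01  9.060e+01] [ 37.   3. -38. 115.   2.  63.  -1.]
outer [ 0.4747 -0.1386] size [519. 174.] px [319. 388.]
hole [ 0.4678 -0.1506] size [239.  56.] px [312. 400.]
outer [ 0.4655 -0.0233] size [60. 63.] px [311. 241.]
hole [ 0.4656 -0.0217] size [27. 23.] px [311. 239.]
outer [0.6347 0.0463] size [41. 31.] px [579. 141.]
```

View pics/w1.png

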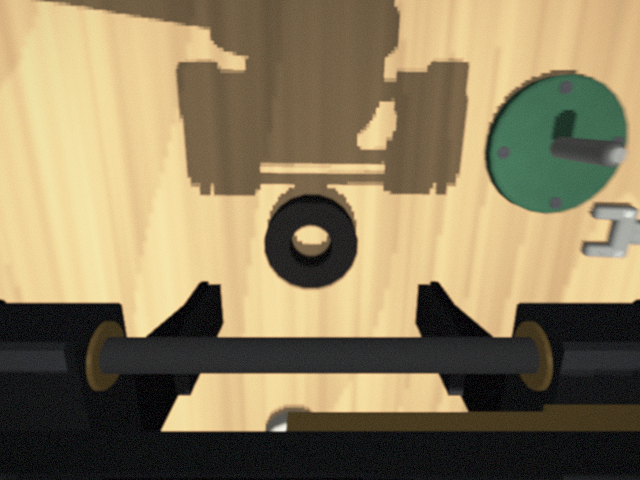

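The wrist view shows the black pad at (311,241), with the green foot at (557,143). I'm descending to grasp the pad.

Request:
arm_command --series '[[[0, -4, 30], 0], [[0, -4, 65], 0], [[0, -4, 95], 0], [[0, -4, 109], 0], [[0, -4, 109], 0]]'

```text
time_s: 2.15
tool_pos: [0.4626, -0.0303, 0.0106]
tool_rot: [-179.9, -0.0, 90.0]
force: [-0.1, 0.9, 0.4]
grip_width: 0.0872
grasp_force: 0.0
```

Request:
arm_command --series '[[[0, 0, 0], 0], [[0, 0, 0], 0], [[0, 0, 0], 0], [[0, 0, 0], 0], [[0, 0, 0], 0]]' --grip 1 --grip_force 25

```text
time_s: 2.65
tool_pos: [0.4641, -0.0302, 0.0123]
tool_rot: [179.9, 0.0, 90.0]
force: [-0.2, 0.2, 4.3]
grip_width: 0.0633
grasp_force: 25.0
```

Request:
arm_command --series '[[[0, 0, 0], 0], [[0, 0, -30], 0], [[0, 0, -70], 0], [[0, 0, -110], 0], [[0, 0, -110], 0]]'

```text
time_s: 3.15
tool_pos: [0.4672, -0.0301, 0.1264]
tool_rot: [179.5, 0.1, 90.0]
force: [0.3, -1.0, -0.6]
grip_width: 0.0636
grasp_force: 25.0
```

Request:
arm_command --series '[[[-25, 14, -44], 0], [[-60, 34, -44], 0], [[-100, 56, -44], 0], [[-140, 79, -44], 0], [[-180, 102, -44], 0]]'

```text
time_s: 3.65
tool_pos: [0.5655, -0.2115, 0.1642]
tool_rot: [-179.9, -0.0, 90.0]
force: [1.4, 0.1, -0.3]
grip_width: 0.0634
grasp_force: 25.0
```

Request:
arm_command --series '[[[-40, 23, 0], 0], [[-75, 43, 0], 0], [[-100, 57, 0], 0], [[-106, 60, 0], 0], [[-106, 60, 0], 0]]'

```text
time_s: 4.15
tool_pos: [0.6248, -0.3166, 0.1633]
tool_rot: [-179.9, -0.1, 89.9]
force: [0.2, -0.1, -1.4]
grip_width: 0.0635
grasp_force: 25.0
```

```bash
python3 - <<'E'
from h import *
look("w2","blue",.012)
E
```

```text
4.15 [ 0.6248 -0.3166  0.1633] [-1.799e+02 -1.000e-01  8.990e+01] [ 44.  29. -28.  79.  13.  75.  16.]
outer [ 0.6286 -0.2543] size [87. 87.] px [324. 140.]
hole [ 0.6298 -0.2573] size [19. 21.] px [325. 146.]
```

View pics/w2.png

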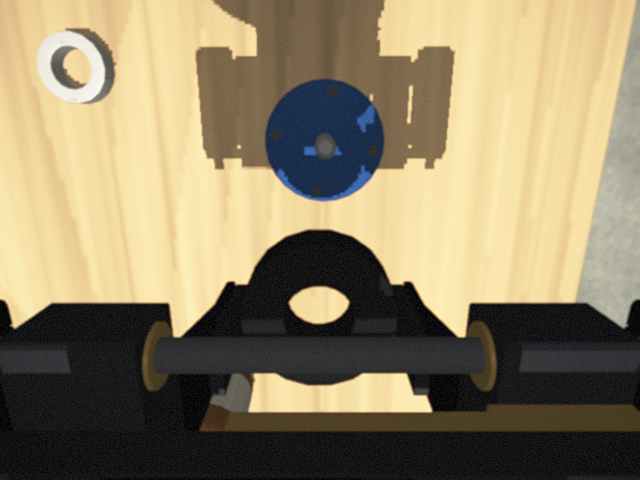

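The wrist view shows the blue flange centred at (324,140) with the stud tip at (325,146). The held pad's outer edge tops out at (320,230) and spans x 248-391.

```bash
cat >> h.py <<'E'
def toolpt(c,uv,tz):
    """pixel -> tool-frame xy (mm) on plane tool z = tz (m)"""
    return cast(c['K'],c['hand_eye'],uv,tz)[:2]*1000
E
python3 - <<'E'
from h import *
from cell import viewer
c=viewer.calibration("wrist")
for k,uv,tz in (("far edge if top",(320,230),-.012),("far edge if bottom",(320,230),.012),("stud tip",(325,146),.1633-.065),("flange ctr",(324,140),.1633-.012),("bore far top",(320,286),-.012),("near edge top",(320,384),-.012),("near edge bot",(320,384),.012)):
    print(k,toolpt(c,uv,tz).round(1))
E
```

```text
far edge if top [40.3  0.7]
far edge if bottom [33.4  0.8]
stud tip [63.   4.1]
flange ctr [63.6  4.1]
bore far top [17.6  0.7]
near edge top [-27.3   0.7]
near edge bot [-45.5   0.8]
```

Request:
arm_command --series '[[[30, 2, 0], 0], [[60, 3.5, 0], 0], [[60, 3.5, 30], 0], [[60, 3.5, 65], 0], [[60, 3.5, 65], 0]]'

```text
time_s: 4.7
tool_pos: [0.6248, -0.2526, 0.0954]
tool_rot: [-179.5, -0.2, 90.2]
force: [-1.0, 0.2, -1.8]
grip_width: 0.0634
grasp_force: 25.0
```

Request:
arm_command --series '[[[0, 0, 0], 0], [[0, 0, 10], 0], [[0, 0, 20], 0], [[0, 0, 30], 0], [[0, 0, 40], 0]]'

```text
time_s: 5.2
tool_pos: [0.629, -0.2561, 0.0599]
tool_rot: [180.0, 0.0, 90.0]
force: [0.3, -0.9, -0.1]
grip_width: 0.0635
grasp_force: 25.0
```

Request:
arm_command --series '[[[0, 0, 10], 0], [[0, 0, 20], 0], [[0, 0, 28], 0], [[0, 0, 33], 0], [[0, 0, 33], 0]]'

```text
time_s: 5.7
tool_pos: [0.6284, -0.2557, 0.0265]
tool_rot: [-179.9, -0.0, 90.0]
force: [0.2, 0.3, -1.3]
grip_width: 0.0636
grasp_force: 25.0
```

Request:
arm_command --series '[[[0, 0, 0], 0], [[0, 0, 1], 0], [[0, 0, 1], 0], [[0, 0, 1], 0], [[0, 0, 1], 0]]'

```text
time_s: 6.2
tool_pos: [0.6291, -0.256, 0.0268]
tool_rot: [180.0, 0.0, 90.0]
force: [0.4, 0.1, 0.1]
grip_width: 0.0636
grasp_force: 25.0
```

Request:
arm_command --series '[[[0, 0, 1], 0], [[0, 0, 2], 0], [[0, 0, 2], 0], [[0, 0, 2], 0], [[0, 0, 2], 0]]'

```text
time_s: 6.7
tool_pos: [0.6289, -0.2559, 0.0245]
tool_rot: [-180.0, 0.0, 90.0]
force: [0.7, -0.5, -1.5]
grip_width: 0.0637
grasp_force: 25.0
```

Request:
arm_command --series '[[[0, 0, 0], 0], [[0, 0, 0], 0], [[0, 0, 0], 0], [[0, 0, 0], 0], [[0, 0, 0], 0]]' --grip -1

```text
time_s: 7.2
tool_pos: [0.629, -0.256, 0.0246]
tool_rot: [180.0, 0.0, 90.0]
force: [-0.1, 0.4, -0.3]
grip_width: 0.0863
grasp_force: 0.0
```

Request:
arm_command --series '[[[0, 0, -20], 0], [[0, 0, -60], 0], [[0, 0, -100], 0], [[30, -10, -110], 0], [[75, -24, -110], 0]]'

```text
time_s: 7.7
tool_pos: [0.6066, -0.1842, 0.1375]
tool_rot: [179.7, 0.2, 89.7]
force: [0.3, 1.2, -0.5]
grip_width: 0.0873
grasp_force: 0.0
```

Request:
arm_command --series '[[[45, -15, 0], 0], [[90, -30, 0], 0], [[135, -44, 0], 0], [[180, -58, 0], 0], [[225, -72, 0], 0]]'

```text
time_s: 8.2
tool_pos: [0.5323, 0.0457, 0.1349]
tool_rot: [179.9, 0.0, 90.0]
force: [1.3, 1.6, -0.3]
grip_width: 0.087
grasp_force: 0.0
```

Request:
arm_command --series '[[[45, -15, 0], 0], [[90, -30, 0], 0], [[135, -44, 0], 0], [[180, -58, 0], 0], [[225, -72, 0], 0]]'

```text
time_s: 8.7
tool_pos: [0.4603, 0.2707, 0.1349]
tool_rot: [179.9, 0.0, 90.0]
force: [0.3, 0.4, -0.7]
grip_width: 0.087
grasp_force: 0.0
```

Request:
arm_command --series '[[[30, -8, 12], 0], [[30, -8, 12], 0], [[30, -8, 12], 0], [[30, -8, 12], 0], [[30, -8, 12], 0]]'

```text
time_s: 9.2
tool_pos: [0.4541, 0.2974, 0.1227]
tool_rot: [180.0, 0.0, 89.8]
force: [-0.7, -0.1, 0.2]
grip_width: 0.0868
grasp_force: 0.0
```

```bash
python3 - <<'E'
from h import *
look("w3","grey",.016)
E
```

```text
9.2 [0.4541 0.2974 0.1227] [180.    0.   89.8] [  6.  16. -48. 105.  13.  65. -46.]
outer [0.4545 0.3019] size [56. 53.] px [319. 230.]
hole [0.4548 0.3035] size [28. 28.] px [319. 230.]
```

View pics/w3.png

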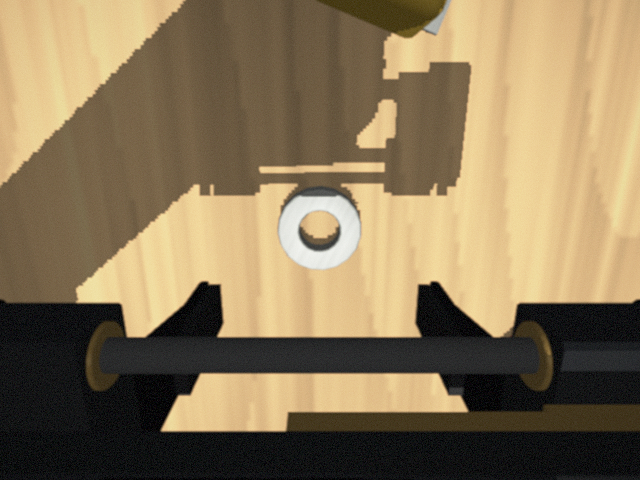

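The wrist view shows the steel collar centred at (319,230), about 57 mm across. The tape is at the top edge, well clear.

Request:
arm_command --series '[[[5, 0, 30], 0], [[5, 0, 65], 0], [[5, 0, 95], 0], [[5, 0, 111], 0], [[5, 0, 111], 0]]'

```text
time_s: 9.75
tool_pos: [0.4531, 0.3032, 0.0105]
tool_rot: [-179.9, 0.0, 89.9]
force: [-0.9, 0.1, 0.6]
grip_width: 0.0874
grasp_force: 0.0
```

Request:
arm_command --series '[[[0, 0, 0], 0], [[0, 0, 0], 0], [[0, 0, 0], 0], [[0, 0, 0], 0], [[0, 0, 0], 0]]' --grip 1 --grip_force 50

```text
time_s: 10.25
tool_pos: [0.4535, 0.3041, 0.012]
tool_rot: [179.9, -0.0, 90.0]
force: [-0.2, -0.1, 1.6]
grip_width: 0.057
grasp_force: 50.0
```

Request:
arm_command --series '[[[0, 0, 0], 0], [[0, 0, -30], 0], [[0, 0, -70], 0], [[0, 0, -110], 0], [[0, 0, -145], 0]]'

```text
time_s: 10.75
tool_pos: [0.4524, 0.304, 0.1577]
tool_rot: [-180.0, 0.0, 90.0]
force: [0.3, 0.9, -3.0]
grip_width: 0.0565
grasp_force: 50.0
```

```bash
python3 - <<'E'
from h import *
from cell import env
o=env.get_obs();print(o['tool_pos']);print(go(o,(.627,-.317,.163)))
E
```

```text
[0.45236341 0.30400387 0.15767733]
([-621.0, 174.0, -5.0], 0.0)
```

Request:
arm_command --series '[[[-30, 8, -4], 0], [[-70, 20, -8], 0], [[-110, 31, -8], 0], [[-155, 43, -8], 0], [[-200, 56, -8], 0]]'

```text
time_s: 11.25
tool_pos: [0.5083, 0.1024, 0.164]
tool_rot: [-179.9, 0.0, 90.0]
force: [-0.2, 0.4, -2.5]
grip_width: 0.0569
grasp_force: 50.0
```

Request:
arm_command --series '[[[-46, 13, 0], 0], [[-92, 26, 0], 0], [[-138, 39, 0], 0], [[-184, 52, 0], 0], [[-230, 65, 0], 0]]'

```text
time_s: 11.75
tool_pos: [0.5734, -0.1276, 0.1637]
tool_rot: [-179.9, -0.0, 90.0]
force: [1.5, 0.1, -2.4]
grip_width: 0.0566
grasp_force: 50.0
```

Request:
arm_command --series '[[[-45, 13, 0], 0], [[-90, 26, 0], 0], [[-130, 37, 0], 0], [[-160, 45, 0], 0], [[-186, 53, 0], 0]]'

```text
time_s: 12.25
tool_pos: [0.626, -0.3142, 0.1628]
tool_rot: [-179.9, -0.0, 89.9]
force: [0.6, 0.1, -2.7]
grip_width: 0.0566
grasp_force: 50.0
```

Request:
arm_command --series '[[[-5, 0, 0], 0], [[-5, 0, 0], 0], [[-5, 0, 0], 0], [[-5, 0, 0], 0], [[-5, 0, 0], 0]]'

```text
time_s: 12.75
tool_pos: [0.6272, -0.3153, 0.1648]
tool_rot: [180.0, -0.0, 90.1]
force: [0.4, -0.0, -2.9]
grip_width: 0.057
grasp_force: 50.0
```

```bash
python3 - <<'E'
from h import *
look("w4","blue",.012)
E
```

```text
12.75 [ 0.6272 -0.3153  0.1648] [180.   -0.   90.1] [ 44.  29. -27.  79.  13.  75.  16.]
outer [ 0.6294 -0.2527] size [29. 28.] px [322. 140.]
outer [ 0.6287 -0.2547] size [87. 87.] px [320. 141.]
hole [ 0.6289 -0.2549] size [82. 82.] px [320. 141.]
```

View pics/w4.png

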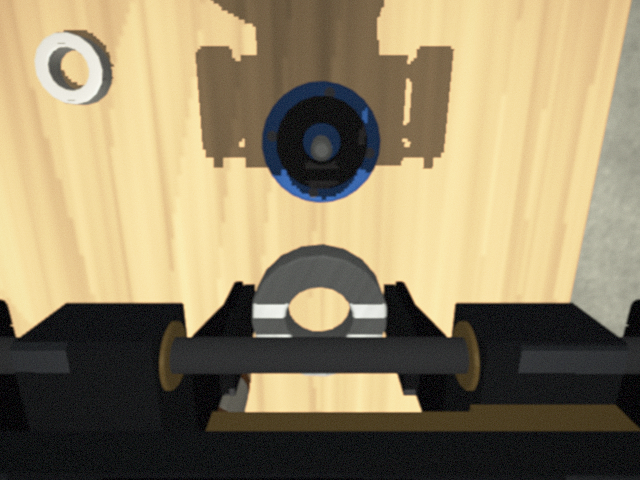

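The pad lies flat and centred on the blue flange at (320,141), with the stud at (320,147). The held collar spans rows 245-375, with its far bore edge at row 288.

```bash
python3 - <<'E'
from h import *
from cell import viewer
c=viewer.calibration("wrist")
for k,uv,tz,d in (("stud tip",(320,147),.1648-.065,0),("flange ctr",(320,141),.1648-.012,0),("far",(320,245),.012,-29),("bore far",(320,288),-.004,-14),("near",(320,375),-.004,29)):
    print(k,toolpt(c,uv,tz).round(1)+[d,0])
E
```

```text
stud tip [62.3  1. ]
flange ctr [62.8  1.2]
far [-2.4  0.8]
bore far [-0.8  0.8]
near [0.3 0.8]
```

Request:
arm_command --series '[[[30, 0, 0], 0], [[63, 0.5, 0], 0], [[63, 0.5, 20], 0], [[63, 0.5, 50], 0], [[63, 0.5, 65], 0]]'

```text
time_s: 13.3
tool_pos: [0.6261, -0.253, 0.0974]
tool_rot: [-179.8, -0.0, 90.1]
force: [-0.3, 0.3, -3.8]
grip_width: 0.0569
grasp_force: 50.0
```

Request:
arm_command --series '[[[0, 0, 0], 0], [[0, 0, 8], 0], [[0, 0, 16], 0], [[0, 0, 24], 0], [[0, 0, 32], 0]]'

```text
time_s: 13.8
tool_pos: [0.6277, -0.2541, 0.0674]
tool_rot: [180.0, 0.0, 90.0]
force: [-0.4, 0.2, -3.1]
grip_width: 0.0568
grasp_force: 50.0
```

Request:
arm_command --series '[[[0, 0, 8], 0], [[0, 0, 14], 0], [[0, 0, 17], 0], [[0, 0, 17], 0], [[0, 0, 17], 0]]'

```text
time_s: 14.3
tool_pos: [0.6278, -0.254, 0.0508]
tool_rot: [180.0, 0.0, 90.0]
force: [-0.6, -0.5, -3.0]
grip_width: 0.0563
grasp_force: 50.0
```

Request:
arm_command --series '[[[0, 0, 1], 0], [[0, 0, 2], 0], [[0, 0, 2], 0], [[0, 0, 2], 0], [[0, 0, 2], 0]]'

```text
time_s: 14.8
tool_pos: [0.6275, -0.2539, 0.0486]
tool_rot: [180.0, 0.0, 90.0]
force: [-0.1, 0.2, -2.5]
grip_width: 0.0572
grasp_force: 50.0
```

Request:
arm_command --series '[[[0, 0, 0], 0], [[0, 0, 0], 0], [[0, 0, 0], 0], [[0, 0, 0], 0], [[0, 0, 0], 0]]' --grip -1

```text
time_s: 15.3
tool_pos: [0.6277, -0.254, 0.0489]
tool_rot: [180.0, 0.0, 90.0]
force: [-0.1, 0.1, -0.1]
grip_width: 0.0845
grasp_force: 0.0
```

Request:
arm_command --series '[[[0, 0, -15], 0], [[0, 0, -45], 0], [[0, 0, -85], 0], [[25, 0, -95], 0], [[65, 0, -95], 0]]'

```text
time_s: 15.8
tool_pos: [0.6291, -0.1927, 0.148]
tool_rot: [179.6, 0.2, 89.6]
force: [0.3, 0.0, -0.0]
grip_width: 0.0869
grasp_force: 0.0
```

Request:
arm_command --series '[[[40, 0, 0], 0], [[80, 0, 0], 0], [[120, 0, 0], 0], [[160, -1, 0], 0], [[200, -2, 0], 0]]'

```text
time_s: 16.3
tool_pos: [0.6257, 0.0127, 0.1451]
tool_rot: [179.9, 0.0, 90.0]
force: [1.0, -0.2, 0.0]
grip_width: 0.0871
grasp_force: 0.0
```

Request:
arm_command --series '[[[40, 0, 0], 0], [[80, -1, 0], 0], [[120, -2, 0], 0], [[150, -4, 0], 0], [[174, -4, 20], 0]]'

```text
time_s: 16.8
tool_pos: [0.6231, 0.1891, 0.1279]
tool_rot: [179.6, -0.1, 90.1]
force: [0.8, 0.7, -0.9]
grip_width: 0.0868
grasp_force: 0.0
```

Request:
arm_command --series '[[[0, 0, 0], 0], [[0, 0, 0], 0], [[0, 0, 0], 0], [[0, 0, 0], 0], [[0, 0, 0], 0]]'

```text
time_s: 17.3
tool_pos: [0.6222, 0.1837, 0.1242]
tool_rot: [179.9, 0.0, 89.9]
force: [0.3, 0.3, -0.4]
grip_width: 0.0867
grasp_force: 0.0
```

```bash
python3 - <<'E'
from h import *
look("w5","red",.024)
E
```

```text
17.3 [0.6222 0.1837 0.1242] [179.9   0.   89.9] [  9.  26. -37.  90.  17.  69. -31.]
outer [0.6223 0.1941] size [54. 57.] px [318. 226.]
hole [0.6223 0.1956] size [27. 24.] px [319. 225.]
```

View pics/w5.png

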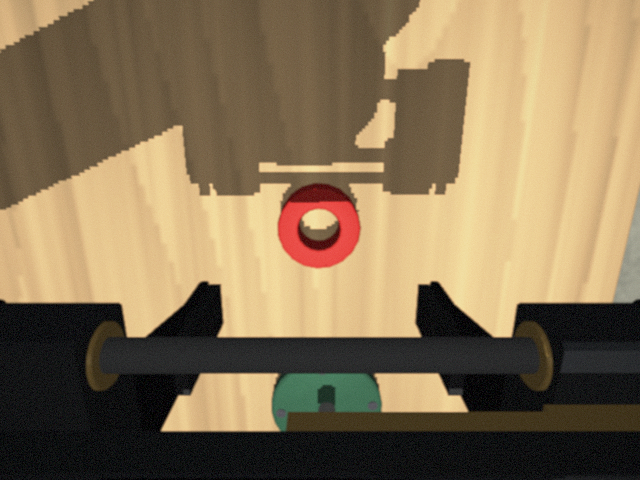

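The wrist view shows the red pad centred at (318,226), about 10 mm ahead of the TCP. The green foot is at (326,403).

Request:
arm_command --series '[[[10, 0, 30], 0], [[10, 0, 65], 0], [[10, 0, 95], 0], [[10, 0, 112], 0], [[10, 0, 112], 0]]'

```text
time_s: 17.85
tool_pos: [0.6213, 0.1948, 0.0107]
tool_rot: [-179.9, 0.0, 90.0]
force: [1.0, 0.4, 0.2]
grip_width: 0.0874
grasp_force: 0.0
```

Request:
arm_command --series '[[[0, 0, 0], 0], [[0, 0, 0], 0], [[0, 0, 0], 0], [[0, 0, 0], 0], [[0, 0, 0], 0]]' --grip 1 --grip_force 25

```text
time_s: 18.35
tool_pos: [0.6217, 0.195, 0.0118]
tool_rot: [180.0, 0.0, 90.0]
force: [-1.4, -0.2, 2.3]
grip_width: 0.0559
grasp_force: 25.0
```

Request:
arm_command --series '[[[0, 0, 0], 0], [[0, 0, -30], 0], [[0, 0, -70], 0], [[0, 0, -110], 0], [[0, 0, -151], 0]]'

```text
time_s: 18.85
tool_pos: [0.621, 0.195, 0.1636]
tool_rot: [-180.0, 0.0, 90.0]
force: [0.6, 0.1, -0.4]
grip_width: 0.0558
grasp_force: 25.0
```

Request:
arm_command --series '[[[-30, 0, 0], 0], [[-70, 1, 0], 0], [[-115, 2, 0], 0], [[-160, 4, 0], 0], [[-195, 5, 0], 0]]'

```text
time_s: 19.35
tool_pos: [0.6263, -0.0037, 0.1623]
tool_rot: [-180.0, 0.1, 89.9]
force: [0.6, -1.3, -0.2]
grip_width: 0.056
grasp_force: 25.0
```

Request:
arm_command --series '[[[-22, 1, 0], 0], [[-22, 1, 0], 0], [[-22, 1, 0], 0], [[-22, 1, 0], 0], [[-22, 1, 0], 0]]'

```text
time_s: 19.85
tool_pos: [0.6274, -0.0197, 0.1626]
tool_rot: [180.0, -0.0, 90.2]
force: [0.1, 0.3, -0.3]
grip_width: 0.0555
grasp_force: 25.0
```

```bash
python3 - <<'E'
from h import *
look("w6","green",.012)
E
```

```text
19.85 [ 0.6274 -0.0197  0.1626] [180.   -0.   90.2] [ 27.  21. -34.  91.  12.  72.  -9.]
outer [0.6283 0.0393] size [87. 88.] px [320. 144.]
hole [0.6281 0.0363] size [17. 21.] px [320. 151.]
```

View pics/w6.png

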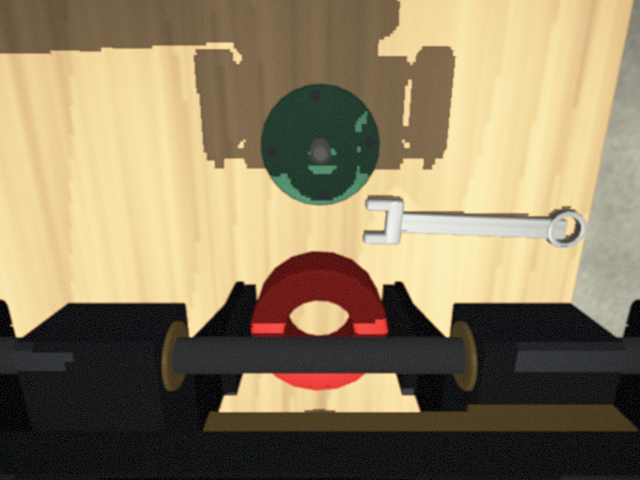

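The green flange is centred at (320,144) with the stud tip at (320,151). The held red pad spans rows 252-388, and the wrench is at (365-585, 198-247), clear of the fingers' path.

```bash
python3 - <<'E'
from h import *
from cell import viewer
c=viewer.calibration("wrist")
for k,uv,tz,d in (("stud tip",(320,151),.1626-.065,0),("flange ctr",(320,144),.1626-.012,0),("far",(320,252),.012,-28),("bore far",(320,300),-.012,-14),("near",(320,388),-.012,28)):
    print(k,toolpt(c,uv,tz).round(1)+[d,0])
E
```

```text
stud tip [60.  1.]
flange ctr [60.7  1.2]
far [-4.7  0.8]
bore far [-2.3  0.7]
near [-1.3  0.7]
```

Request:
arm_command --series '[[[30, 0, 0], 0], [[62.5, 0.5, 0], 0], [[62.5, 0.5, 20], 0], [[62.5, 0.5, 50], 0], [[62.5, 0.5, 65], 0]]'

```text
time_s: 20.4
tool_pos: [0.6265, 0.0415, 0.0952]
tool_rot: [-179.8, 0.0, 90.1]
force: [-0.1, 0.2, -0.9]
grip_width: 0.056
grasp_force: 25.0
```

Request:
arm_command --series '[[[0, 0, 0], 0], [[0, 0, 10], 0], [[0, 0, 20], 0], [[0, 0, 30], 0], [[0, 0, 40], 0]]'

```text
time_s: 20.9
tool_pos: [0.6282, 0.0404, 0.0571]
tool_rot: [180.0, 0.0, 90.0]
force: [-0.6, -0.2, -0.3]
grip_width: 0.0556
grasp_force: 25.0
```

Request:
arm_command --series '[[[0, 0, 10], 0], [[0, 0, 20], 0], [[0, 0, 28], 0], [[0, 0, 33], 0], [[0, 0, 33], 0]]'

```text
time_s: 21.4
tool_pos: [0.628, 0.0407, 0.0243]
tool_rot: [-180.0, 0.0, 90.0]
force: [-0.0, -0.0, 0.1]
grip_width: 0.0557
grasp_force: 25.0
```

Request:
arm_command --series '[[[0, 0, 0], 0], [[0, 0, 0], 0], [[0, 0, 0], 0], [[0, 0, 0], 0], [[0, 0, 0], 0]]' --grip -1

```text
time_s: 21.9
tool_pos: [0.6281, 0.0405, 0.0246]
tool_rot: [180.0, 0.0, 90.0]
force: [0.2, 0.2, -0.6]
grip_width: 0.0844
grasp_force: 0.0
```

Request:
arm_command --series '[[[0, 0, -20], 0], [[0, 0, -60], 0], [[0, 0, -100], 0], [[-20, -14, -110], 0], [[-55, -40, -110], 0]]'

```text
time_s: 22.4
tool_pos: [0.5905, -0.0111, 0.1378]
tool_rot: [179.6, -0.1, 90.3]
force: [0.3, -1.0, -0.7]
grip_width: 0.0872
grasp_force: 0.0
```

Request:
arm_command --series '[[[-38, -28, 0], 0], [[-76, -55, 0], 0], [[-114, -82, 0], 0], [[-152, -110, 0], 0], [[-192, -138, 0], 0]]'

```text
time_s: 22.9
tool_pos: [0.4488, -0.2076, 0.1349]
tool_rot: [180.0, 0.0, 90.0]
force: [-0.0, -0.9, -0.3]
grip_width: 0.087
grasp_force: 0.0
```

Request:
arm_command --series '[[[-6, 0, 12], 0], [[-6, 0, 12], 0], [[-6, 0, 12], 0], [[-6, 0, 12], 0], [[-6, 0, 12], 0]]'

```text
time_s: 23.4
tool_pos: [0.4511, -0.2109, 0.1229]
tool_rot: [180.0, -0.0, 90.2]
force: [0.4, 0.2, 0.6]
grip_width: 0.087
grasp_force: 0.0
```

```bash
python3 - <<'E'
from h import *
look("w7","grey",.016)
E
```

```text
23.4 [ 0.4511 -0.2109  0.1229] [180.   -0.   90.2] [ 48.   6. -28. 111.   3.  63.  20.]
outer [ 0.6546 -0.25  ] size [54. 16.] px [601. 294.]
outer [ 0.4508 -0.2027] size [46. 47.] px [317. 226.]
hole [ 0.4505 -0.2027] size [27. 28.] px [318. 227.]
```

View pics/w7.png

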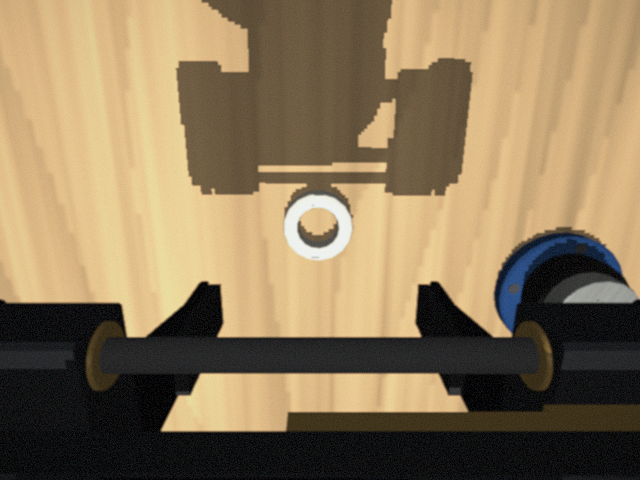

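The white collar is at (317,226), 47 mm across. The blue foot at right shows the collar on top of the pad.

Request:
arm_command --series '[[[8, 0, 30], 0], [[8, 0, 65], 0], [[8, 0, 95], 0], [[8, 0, 111], 0], [[8, 0, 111], 0]]'

```text
time_s: 23.95
tool_pos: [0.4498, -0.2033, 0.0102]
tool_rot: [-179.9, -0.1, 90.1]
force: [0.5, 0.1, -0.4]
grip_width: 0.0869
grasp_force: 0.0
```

Request:
arm_command --series '[[[0, 0, 0], 0], [[0, 0, 0], 0], [[0, 0, 0], 0], [[0, 0, 0], 0], [[0, 0, 0], 0]]' --grip 1 --grip_force 25

```text
time_s: 24.45
tool_pos: [0.4501, -0.2046, 0.0118]
tool_rot: [180.0, 0.0, 90.0]
force: [-0.0, -0.6, 0.3]
grip_width: 0.0549
grasp_force: 0.0
```

Request:
arm_command --series '[[[0, 0, 0], 0], [[0, 0, -30], 0], [[0, 0, -70], 0], [[0, 0, -110], 0], [[0, 0, -152], 0]]'

```text
time_s: 24.95
tool_pos: [0.4495, -0.2042, 0.1648]
tool_rot: [-180.0, -0.0, 90.0]
force: [0.8, -0.3, -0.9]
grip_width: 0.0476
grasp_force: 25.0
```

Request:
arm_command --series '[[[20, 20, 0], 0], [[50, 50, 0], 0], [[85, 83, 0], 0], [[120, 116, 0], 0], [[150, 145, 0], 0]]'

```text
time_s: 25.45
tool_pos: [0.5962, -0.0524, 0.1636]
tool_rot: [180.0, -0.0, 90.0]
force: [0.8, -0.8, -0.1]
grip_width: 0.0475
grasp_force: 25.0
```

Request:
arm_command --series '[[[20, 20, 0], 0], [[33, 32, 0], 0], [[33, 32, 0], 0], [[33, 32, 0], 0], [[33, 32, 0], 0]]'

```text
time_s: 25.95
tool_pos: [0.6261, -0.0237, 0.1634]
tool_rot: [-179.9, 0.1, 89.9]
force: [-0.6, 1.0, -0.4]
grip_width: 0.0474
grasp_force: 25.0
```

```bash
python3 - <<'E'
from h import *
look("w8","green",.012)
E
```

```text
25.95 [ 0.6261 -0.0237  0.1634] [-1.799e+02  1.000e-01  8.990e+01] [ 28.  22. -36.  91.  13.  72. -10.]
outer [0.6284 0.0376] size [26. 26.] px [321. 142.]
hole [0.6288 0.0366] size [18. 20.] px [322. 145.]
outer [0.6281 0.0392] size [87. 87.] px [321. 138.]
hole [0.6287 0.0325] size [63. 71.] px [322. 146.]
```

View pics/w8.png

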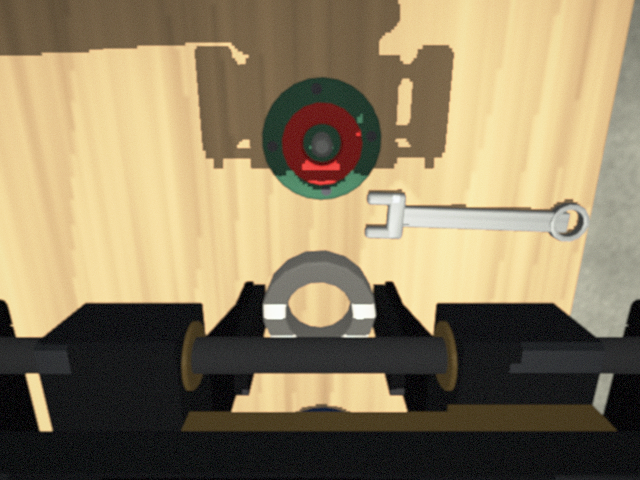

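The red pad is down on the green foot at (322,138), with the stud tip at (322,145). The held white collar tops out at row 251, with its far bore edge at row 286.

```bash
python3 - <<'E'
from h import *
from cell import viewer
c=viewer.calibration("wrist")
for k,uv,tz,d in (("stud tip",(321.5,145),.1634-.065,0),("flange ctr",(321.5,138),.1634-.012,0),("far",(320,251),.012,-24),("bore far",(320,286),-.004,-14),("bore w",(288,308),-.004,0),("bore w",(350,308),-.004,0)):
    print(k,toolpt(c,uv,tz).round(1)+[d,0])
E
```

```text
stud tip [63.6  1.9]
flange ctr [65.   2.3]
far [-0.2  0.8]
bore far [0.1 0.7]
bore w [  4.1 -12.6]
bore w [ 4.1 13.3]
```

Request:
arm_command --series '[[[30, 0, 0], 0], [[63.5, 1, 0], 0], [[63.5, 1, 20], 0], [[63.5, 1, 50], 0], [[63.5, 1, 65], 0]]'

```text
time_s: 26.5
tool_pos: [0.6264, 0.0403, 0.0965]
tool_rot: [-179.8, 0.1, 89.9]
force: [-1.3, -0.7, -1.1]
grip_width: 0.0474
grasp_force: 25.0
```

Request:
arm_command --series '[[[0, 0, 0], 0], [[0, 0, 8], 0], [[0, 0, 16], 0], [[0, 0, 24], 0], [[0, 0, 32], 0]]'

```text
time_s: 27.0
tool_pos: [0.6282, 0.042, 0.0663]
tool_rot: [180.0, 0.0, 90.0]
force: [-0.0, 0.1, -0.5]
grip_width: 0.0474
grasp_force: 25.0
```

Request:
arm_command --series '[[[0, 0, 5], 0], [[0, 0, 10], 0], [[0, 0, 12], 0], [[0, 0, 14], 0], [[0, 0, 14], 0]]'

```text
time_s: 27.5
tool_pos: [0.6279, 0.0421, 0.0524]
tool_rot: [-180.0, 0.0, 90.0]
force: [0.1, -1.0, -0.6]
grip_width: 0.0473
grasp_force: 25.0
```

Request:
arm_command --series '[[[-1, 0, 1], 0], [[-2, 0, 2], 0], [[-2, 0, 3], 0], [[-2, 0, 4], 0], [[-2, 0, 4], 0]]'

```text
time_s: 28.0
tool_pos: [0.6279, 0.04, 0.0484]
tool_rot: [-180.0, 0.0, 90.0]
force: [-0.4, -0.1, -0.2]
grip_width: 0.0479
grasp_force: 25.0
```

Request:
arm_command --series '[[[0, 0, 0], 0], [[0, 0, 0], 0], [[0, 0, 0], 0], [[0, 0, 0], 0], [[0, 0, 0], 0]]' --grip -1

```text
time_s: 28.5
tool_pos: [0.628, 0.0401, 0.0486]
tool_rot: [180.0, 0.0, 90.0]
force: [0.3, -0.6, -0.0]
grip_width: 0.0791
grasp_force: 0.0
```

Request:
arm_command --series '[[[0, 0, -15], 0], [[0, 0, -45], 0], [[0, 0, -85], 0], [[-20, -20, -100], 0], [[-60, -60, -110], 0]]'

```text
time_s: 29.0
tool_pos: [0.5755, -0.0115, 0.1609]
tool_rot: [179.6, -0.1, 90.3]
force: [0.8, -0.6, 0.4]
grip_width: 0.0873
grasp_force: 0.0
```

Request:
arm_command --series '[[[-30, -35, 0], 0], [[-50, -70, 0], 0], [[-70, -100, 0], 0], [[-70, -100, 0], 0], [[-70, -100, 0], 0]]'

```text
time_s: 29.5
tool_pos: [0.4734, -0.0852, 0.1585]
tool_rot: [179.9, 0.1, 89.9]
force: [0.7, -0.4, -0.8]
grip_width: 0.0868
grasp_force: 0.0
```

```bash
python3 - <<'E'
from cell import env,viewer
import cv2,numpy as np
print(env.get_obs()['tool_pos'])
a,_=viewer.read_camera("scene");b,_=viewer.read_camera("side")
f=lambda p,x,y:cv2.resize(p[y:y+150,x:x+200],(800,600),interpolation=cv2.INTER_CUBIC)[::1]
cv2.imwrite("pics/fin.png",np.hstack([cv2.resize(a[210:370,220:380],(400,400),interpolation=cv2.INTER_CUBIC),cv2.resize(b[170:290,270:390],(400,400),interpolation=cv2.INTER_CUBIC)]))
for n,p in (("scene",a),("side",b)):
    q=np.load(n+"0.npz")['p']; d=(cv2.absdiff(p,q).max(2)>50).astype(np.uint8)
    for k,(x,y) in {"scene":{"tape":(390,128),"bot":(143,380),"wr":(370,296)},"side":{"tape":(292,386),"bot":(390,158),"wr":(278,236)}}[n].items(): print(n,k,d[y-20:y+20,x-30:x+30].sum())
E
```

```text
[ 0.47344986 -0.08520635  0.15853994]
scene tape 0
scene bot 0
scene wr 0
side tape 0
side bot 856
side wr 48
```

View pics/fin.png

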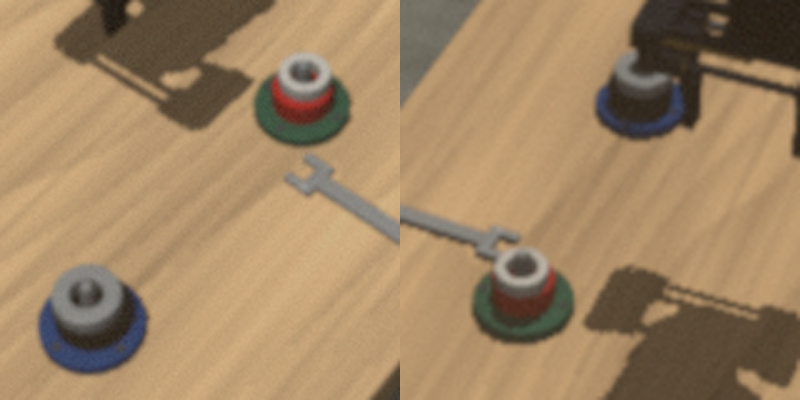

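Both stacks sit flat in the right order, steel on black at (88,300) and white on red at (303,80). In the scene view none of the bystanders has changed; in the side view the arm now covers the bottle.

```bash
python3 -c "
from cell import env
print(env.sign_off())"
```

```text
the job is handed in; nothing more can be done
None
```

I handed the job in at about 30 s: the black pad and steel collar are on the blue foot, and the red pad and white collar are on the green foot, all flat and fully down in the last camera check, with the tape measure, oil bottle and wrench unmoved.

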